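# Load a fused-glass blank under the leaf spring of an engraving fixture

## Task

Load the white glass blank for engraving: with your fingertips on its face, press it down firmly and slide it along its pocket so that its front end passes under the leaf spring, on until it butts against the length stop. Then let go, leaving it lying flat and held by the spring. Do not pick the glass up, do not touch the spring or shift the stop, and leave the other things on the bench where they are.

Things in the scene. Friction and masses are not known exactly. Their poses are not given: they have to be found in the camera images.
- fixture: Grey anodised aluminium plate screwed to the bench, 255 mm long (x), 100 wide (y), rim 20 mm high. Along its middle: a pocket 59 mm wide with a slippery black floor 12 mm above the bench; an end wall as high as the rim closes the loading end at x = -109 mm. Origin: centre of underside; x runs along the pocket from the loading end to the spring and the stop; z up.
- blank: White opal glass bar 120 mm long (x), 56 wide (y), 9 thick, 150 g, loose on the pocket floor, top 21 mm above the bench, 1 mm above the rim. It starts 1 to 8 mm from the end wall (no room for a finger behind it), front (+x) end at the spring's lip, not yet touching. Friction on floor and spring is about 0.12, on fingertips 0.9. Origin: centre of underside; x as the fixture's.
- leaf: Steel leaf spring 24 mm wide, 86 long, over the pocket's middle line. Its root (the origin) is screwed to a block 40 mm high at the far end; it slopes down to a free, turned-up lip whose tip is at fixture x = 13 mm, 24 mm above the bench. The glass must lift it 3 mm: it presses with 3 to 4 N. To drag the glass in, press 12 to 18 N on its rear third, clear of the lip.
- leaf_toe (a point): Lowest bend of the leaf spring, on its underside, where it rides on the glass (at fixture x = 27 mm; 18 mm above the bench at rest, 21 mm with the glass under it).
- stop_face (a point): Centre of the face of the length stop that the front end of the glass must meet, 4.5 mm above the pocket floor. The stop is a dark steel bar across the whole pocket below the leaf spring, with two brass knurled screws (tops 31 mm above the bench) on the rims, and is clamped anywhere from fixture x = 50 to 72 mm.
- blank_nose (a point): Centre of the front end face of the glass blank (60 mm from the blank's origin along its x, 4.5 mm above its underside).
- bowl: Loose stainless steel bowl, 116 mm across, 50 mm high; bystander. Origin: centre of its underside.
- frit_jar: Loose amber glass jar with a black cap, 54 mm across, 62 mm high; bystander. Origin: centre of its underside.
- paddle: Loose graphite marver paddle: black plate 75 x 50 x 11 mm on a steel rod with a wooden handle, 225 mm long in all, lying flat; bystander. Origin: rear edge of the plate, on its underside; x points from handle to plate.
There are look-alikes about, which are no part of the job. There is more than one size of the blank; the job needs the smallest.

How it is judged (in metres and radians):
On the way:
1. the front end of the glass is slid in under the leaf spring while fingertips press on the glass (over 5 N) (x of blank_nose in the frame of leaf_toe above 0.002 m and contact force between the fingers and blank above 5 N), for 0.05 s.
At the end, for the whole second after the job is handed in: The front end of the glass is within 2.5 mm of the length stop's face; the glass lies flat on the pocket floor (within 1.5 mm and 0.03 rad), at rest, with the leaf spring riding on its face (x of blank_nose in the frame of stop_face between -0.0025 and 0.003 m and z of blank in the frame of fixture between 0.01 and 0.0135 m and angle between blank's own z axis and vertical below 0.03 rad and z of leaf_toe in the frame of fixture above 0.0195 m and contact force between leaf and blank above 1.5 N and linear speed of blank below 0.01 m/s); the robot touches nothing.
It fails at once if the glass is lifted or tipped out of its pocket (z of blank in the frame of fixture above 0.018 m or angle between blank's own z axis and vertical above 0.12 rad).
It fails at once if the leaf spring is touched by the robot (contact force between any of the fingers, the arm and leaf above 1 N).
It fails at once if the length stop is shifted by more than 3 mm (distance of stop_face from where it was at the start of the episode above 0.003 m).
It fails at once if the bowl, the jar or the paddle is moved by more than 20 mm (distance of any of bowl, frit_jar, paddle from where it was at the start of the episode above 0.02 m).
It also fails if it takes over 48 s, if anything falls off the work surface, if the arm or the gripper's body presses on something with over 40 N, if the wrist force passes 120 N, or if a joint passes its speed limit or range.

## Robot

A 6-joint arm with a two-finger parallel gripper is mounted at the origin on the work surface. World frame = base frame: x ahead of the robot, y to its left, z up, the work surface at z = 0. Lengths are in mm, angles in rad, forces in N, time in s.
With the tool pointing down it reaches from about 375 to 900 mm from the base axis. Payload 3.1 kg.
Tool frame: the origin (TCP) lies between the finger pads; the fingertips stand manip.tip_extent ahead of it and the grasp point (between the pads) lies 5 mm behind it (manip.tip_extent is the distance from the TCP to the fingertips, in mm); z points along the fingers, y is the line along which they close (so a half turn about z gives the same grasp; the last joint's range is limited). The gripper opens to 87 mm and grips with 3 to 60 N. Pads are 19 mm wide; open, the fingers measure 117 mm over their backs; the gripper's body (75 mm by 190 mm) begins 51 mm behind the grasp point.
Start: joints at [1.101, 0.527, 1.433, -0, 1.181, -0.178], TCP at [179.757, 598.568, 236.548] pointing down, gripper open.
Joint ranges: [-3.08, 3.08], [-0.75, 2.2], [0.22, 2.44], [-1.43, 4.57], [0, 2.65], [-2.85, 2.85]. Speed limits (rad/s): [2.79, 2.79, 3.14, 3.14, 3.14, 3.14].

## Interface

Orientations are given as a unit quaternion [w, x, y, z].
In Python, from bench import manip gives the robot as it stands. The module is installed in compiled form; this text tells all that it offers.
- The arm moves only by the shell command python3 -m handwheel 'ROWS' [OPENING] [FORCE]. ROWS is JSON, a list of rows, each a list of 2 entries, a list of its own where there are three numbers: the shift along the world's x, y, z in m, then the turn, a rotation vector about the world's x, y, z in degrees. In form: [[[x, y, z], [ax, ay, az]], ...]. A call has 1 to 5 rows; each row shifts and turns the commanded pose from where the row before left it; what a row does not reach is not made up. A row lasts 1/8 s, in which the tool goes at most 62.5 mm and 10.7 degrees, less where a joint would pass 70% of its speed; a pose out of reach is approached as far as the arm can. A call with a gripper value outside its range is refused whole. OPENING is the opening in per cent of the stroke, from 0 (shut) to 100 (fully open), set as the call begins (- or left out, the last holds). The fingers move at their own pace and stop on an object; FORCE is the grip in N (left out, the last holds). Time passes only in rows, so rows that do not move let the fingers close. It gives the time, the measured TCP pose, the force, the opening and the grip force at its end, in the units of the state.
- manip.get_state(): the state, without advancing time (a new reading comes with each control period).
- manip.read_camera(name): name is "scene" or "top" or "wrist"; returns the picture (384x512x3 uint8, blue, green, red); there is no depth.
- manip.camera_info(name): a dict with "mtx" (3x3 intrinsics, pixels), "rvec" (rotation vector, rad) and "tvec" (3), from world to camera coordinates, as OpenCV has them. Camera axes: x right, y down, z forward; pixel columns grow to the right and rows downward; lengths in mm; the calibration is good to about 2 mm. The wrist camera is an equidistant fisheye: a pixel r from the principal point sees the ray r / f radians off the axis. A picture is of the moment at which its call begins: read the wrist's pose just before it. camera_info takes no time and is no camera call; for the wrist camera it gives the pose at the moment of the call.
- manip.hand_in(): hands the job in; it is judged then, once.
The state is a dict: "time_s": time; "joint_pos": joint angles; "dq": joint speeds; "joint_torque": joint torques, N m; "position": TCP position; "ee_rot": TCP orientation; "ft_force": force on the tool from outside, world axes, zero at the start; "wrist_torque": the same for the moment, N m; "grip_width": finger opening in mm; "gripper_force": force on a finger pad.
Only numpy, scipy, OpenCV 4.12 (cv2) and the standard library are available. Lean on these libraries where they do the work, as an engineer would, in place of code of your own. Each camera call takes 0.05 s, during which the arm holds its last target. There are 200 camera calls.

## Working session

There is one attempt and no reset: what is moved stays moved. The work goes in short steps, Python scripts to look and compute and a shell command to move; the robot and the scene stay as the last step left them, time stands still between calls to the robot, and variables do not carry over. Pictures are saved under pics/ and viewed, at most 10 in all, crops included, and the job is handed in when it is done.

```bash
mkdir -p pics
python3 - <<'E'
from bench import manip
import cv2
for n in ("scene","top","wrist"):
    i=manip.camera_info(n);print(n,i['mtx'].round(1).tolist(),i['rvec'],i['tvec'])
    cv2.imwrite(f'pics/{n}0.png',manip.read_camera(n))
print(manip.tip_extent,manip.get_state())
E
```

```text
scene [[499.0, 0.0, 260.4], [0.0, 499.0, 199.6], [0.0, 0.0, 1.0]] [ 1.44507412  1.83866197 -1.00164445] [ 146.89697037 -250.14708656 1722.92533937]
top [[497.5, 0.0, 251.0], [0.0, 497.5, 189.4], [0.0, 0.0, 1.0]] [ 2.13539289 -2.18334584  0.17740849] [ -28.77804149  561.57182722 1196.59187363]
wrist [[297.3, 0.0, 257.4], [0.0, 297.3, 194.2], [0.0, 0.0, 1.0]] [-2.34381738 -1.74431207 -0.22750638] [-623.60378993  -31.56138776  390.98055852]
14.0 {'time_s': 0.15, 'joint_pos': array([ 1.10047847e+00,  5.28261888e-01,  1.43361026e+00, -3.66734256e-05,
        1.18135866e+00, -1.78520666e-01]), 'dq': array([ 0.00069137, -0.00318899, -0.0022804 , -0.00023138,  0.00043439,
       -0.00189943]), 'joint_torque': array([ 7.93531090e-04, -4.40430772e+01, -1.76841795e+01,  6.34016027e-02,
        5.51589264e-02, -8.84509200e-05]), 'position': array([179.54586536, 598.10195746, 235.78997543]), 'ee_rot': array([-2.45014107e-04,  1.45374586e-01,  9.89376348e-01, -7.81755702e-04]), 'ft_force': array([ 0.05162125, -0.5885053 ,  0.62424505]), 'wrist_torque': array([ 0.03774721, -0.00613541,  0.00861562]), 'gripper_force': 0.0, 'grip_width': 87.15445058402196}
```

View pics/top0.png

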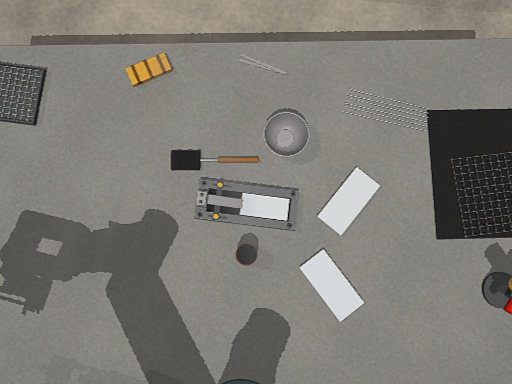

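View pics/scene0.png

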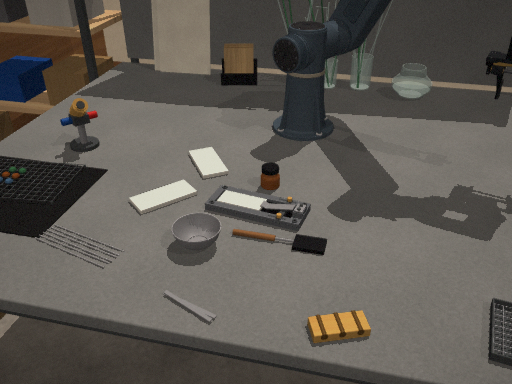

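The top view shows three white bars: one in the fixture at about (265,206), and two larger loose ones at (349,201) and (332,285). The leaf and stop are on the left of the fixture, with brass screws at (220,184) and (215,216). The bowl is at (286,134), the jar at (246,250) and the paddle at (215,160). The bar in the pocket looks smallest, so I'll measure all three and make an enlarged crop.

```bash
cat > h.py <<'E'
import cv2,numpy as np
from bench import manip
def ray(n,px,info=None):
    i=info or manip.camera_info(n);R=cv2.Rodrigues(np.array(i['rvec'],float))[0];t=np.array(i['tvec'],float).ravel()
    K=np.array(i['mtx']);p=np.atleast_2d(np.array(px,float));u=(p-K[:2,2])/[K[0,0],K[1,1]]
    if n=='wrist':
        r=np.linalg.norm(u,axis=1,keepdims=True);d=np.hstack([u/np.maximum(r,1e-9)*np.sin(r),np.cos(r)])
    else: d=np.hstack([u,np.ones((len(u),1))])
    return -R.T@t,d@R
def plane(n,px,z,info=None):
    c,d=ray(n,px,info);return c+d*((z-c[2])/d[:,2:])
E
python3 - <<'E'
from h import *
im=cv2.imread('pics/top0.png')
m=(im.min(2)>185).astype(np.uint8)
cs,_=cv2.findContours(m,cv2.RETR_EXTERNAL,cv2.CHAIN_APPROX_NONE)
for c in cs:
    if cv2.contourArea(c)<300: continue
    b=cv2.boxPoints(cv2.minAreaRect(c)); P=plane('top',b,21)[:,:2]
    print(cv2.minAreaRect(c)[0],P.round(0).tolist(),np.linalg.norm(P[0]-P[1]),np.linalg.norm(P[1]-P[2]),P.mean(0))
hsv=cv2.cvtColor(im,cv2.COLOR_BGR2HSV)
m=cv2.inRange(hsv,(15,120,100),(35,255,255));n,l,s,ce=cv2.connectedComponentsWithStats(m)
for k in range(1,n):
    if s[k,4]>5: print('brass',ce[k],s[k,4],plane('top',ce[k],31).round(1))
print('jar',plane('top',(246,256),62),'bowl',plane('top',(286,132),50))
cv2.imwrite('pics/c1.png',cv2.resize(im[165:245,180:310],None,fx=6,fy=6,interpolation=cv2.INTER_CUBIC))
E
```

```text
(331.5735778808594, 284.8924560546875) [[366.0, -156.0], [410.0, -218.0], [277.0, -313.0], [234.0, -251.0]] 76.46038452827521 163.55074996799857 [ 322.09842968 -234.49454035]
(264.19610595703125, 206.3299102783203) [[502.0, -12.0], [556.0, -20.0], [538.0, -136.0], [484.0, -127.0]] 54.47991510222706 117.2816292282728 [519.85847821 -73.85671897]
(348.4756164550781, 200.7804718017578) [[492.0, -206.0], [616.0, -312.0], [567.0, -369.0], [444.0, -263.0]] 163.0915190134581 75.25648126684462 [ 529.84218098 -287.64356014]
brass [147.41168831  68.9961039 ] 770 [[881.1 218.4  31. ]]
brass [252.7826087  158.91304348] 23 [[639.7 -47.8  31. ]]
brass [219.61904762 184.23809524] 21 [[576.7  36.8  31. ]]
brass [215.6  216.04] 25 [[497.1  48.   31. ]]
brass [510.06451613 283.4516129 ] 31 [[ 314.6 -674.7   31. ]]
jar [[396.86718176 -24.8507143   62.        ]] bowl [[ 702.96896079 -132.25312827   50.        ]]
```

View pics/c1.png

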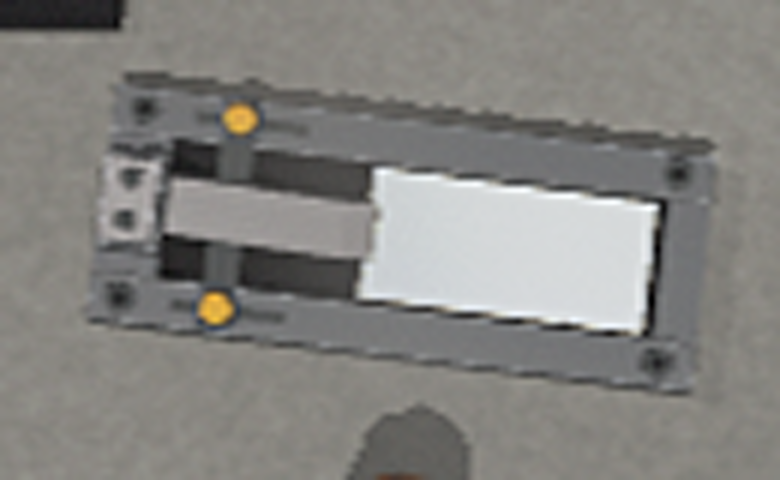

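The crop shows the 120 x 56 bar in the pocket: it measures 117 x 54, against 163 x 76 for the two look-alikes, so this is the one. Its front end is at the leaf lip at crop (370,215), with the brass screws at (240,118) and (215,308). The fixture's x axis points about 81.6° in the world. The press point is about (514,-114). I'm moving there now with the fingers shut.

```bash
R='[[0.0223,-0.0475,0],[0,0,0]]'; python3 -m handwheel '[[[0.022,-0.047,0],[0,0,0]],[[0.022,-0.047,0],[0,0,0]],[[0.022,-0.047,0],[0,0,0]],[[0.022,-0.047,0],[0,0,0]],[[0.022,-0.047,0],[0,0,0]]]' 0 10
python3 -m handwheel '[[[0.022,-0.047,0],[0,0,0]],[[0.022,-0.047,0],[0,0,0]],[[0.022,-0.047,0],[0,0,0]],[[0.022,-0.047,0],[0,0,0]],[[0.022,-0.047,0],[0,0,0]]]'
python3 -m handwheel '[[[0.022,-0.047,0],[0,0,0]],[[0.022,-0.047,-0.02],[0,0,2]],[[0.022,-0.047,-0.03],[0,0,3]],[[0.022,-0.047,-0.03],[0,0,3]],[[0,0,0],[0,0,0]]]'
python3 -m handwheel '[[[0,0,0],[0,0,0]],[[0,0,0],[0,0,0]]]'
python3 - <<'E'
from h import *
s=manip.get_state();print(s['position'],s['ee_rot'],s['ft_force'],s['grip_width'])
import json
i=manip.camera_info('wrist');im=manip.read_camera('wrist');cv2.imwrite('pics/w1.png',im)
json.dump({k:np.array(v).tolist() for k,v in i.items() if k in('mtx','rvec','tvec')},open('w1.json','w'))
E
```

```text
time_s: 0.78
position: [290.2, 362.1, 236.5]
ee_rot: [0.0, 0.145, 0.989, -0.0]
ft_force: [1.0, 0.7, 0.3]
grip_width: 45.3
gripper_force: 0.0
time_s: 1.4
position: [400.3, 127.0, 236.6]
ee_rot: [0.0, 0.145, 0.989, 0.0]
ft_force: [1.1, -0.3, 0.2]
grip_width: 1.8
gripper_force: 0.0
time_s: 2.02
position: [488.8, -62.6, 154.4]
ee_rot: [-0.001, 0.078, 0.997, 0.0]
ft_force: [-1.5, 0.2, 0.6]
grip_width: 0.3
gripper_force: 0.0
time_s: 2.28
position: [487.2, -58.3, 157.2]
ee_rot: [0.0, 0.075, 0.997, 0.0]
ft_force: [-0.6, -0.2, 0.9]
grip_width: 0.4
gripper_force: 0.0
[487.22804265 -58.2591354  157.15088808] [7.10936272e-05 7.54004851e-02 9.97153327e-01 6.34557345e-05] [-0.5877519  -0.16881535  0.88414211] 0.436851705295019
```

View pics/w1.png

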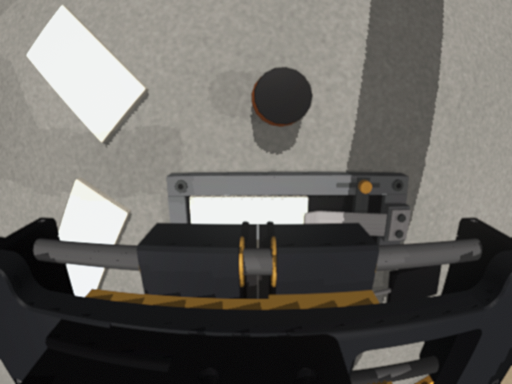

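The wrist view shows the pocket under the gripper. The glass's near edge runs from (190,197) to (308,197), the leaf starts at (305,215), the near brass screw is at (366,186), and the rim runs from (168,173) to (407,173). I'll cast those points.

Run:
```python
from h import *
import json
I=json.load(open('w1.json'));im=cv2.imread('pics/w1.png')
m=(im.min(2)>225).astype(np.uint8)[190:226,180:320]
ys,xs=np.nonzero(m);print(xs.min()+180,xs.max()+180,ys.min()+190)
f=lambda p,z:plane('wrist',p,z,I)[0]
A=f((190,197),21);B=f((308.5,197),21);C=f((168,173),20);D=f((407,173),20);S=f((366,186),31)
d=(D-C)[:2];print('rim',C,D,np.linalg.norm(d),np.degrees(np.arctan2(d[1],d[0])))
d/=np.linalg.norm(d);fix=lambda P:-127.5+(P-C)[:2]@d
n=np.array([d[1],-d[0]])
print('glass',A,B,np.linalg.norm(B-A),'fixx',fix(A),fix(B),'screw',fix(S),S)
# pocket axis: 50mm from rim edge toward far side
far=-n if n[0]>0 else n
ax=C[:2]+50*far*(1 if far[0]>0 else -1)
print('d',d,'press pt',ax+d*(127.5+fix(A)+20), 'tcp now',manip.get_state()['position'])
print([ [x,im[203,x].tolist()] for x in range(344,380,2)])
for x in range(350,376,3): print(x,fix(f((x,203),20)))
```

```text
190 306 198
rim [ 457.61309841 -145.26301459   20.        ] [493.84070152 102.36004168  20.        ] 250.25910018717107 81.67659627000583
glass [ 485.45125367 -127.26807351   21.        ] [503.37560682  -8.97777582  21.        ] 119.64061586004219 fixx -105.66474228613168 13.974309285735899 screw 70.80007364346514 [497.99137634  49.24064147  31.        ]
d [0.14476038 0.98946674] press pt [ 513.14252338 -111.10643761] tcp now [487.40825234 -58.25339095 157.32188815]
[[344, [25, 25, 26]], [346, [21, 22, 23]], [348, [22, 22, 23]], [350, [22, 22, 23]], [352, [25, 26, 25]], [354, [33, 33, 32]], [356, [47, 47, 46]], [358, [51, 51, 51]], [360, [50, 50, 51]], [362, [49, 49, 48]], [364, [50, 50, 49]], [366, [49, 49, 48]], [368, [33, 33, 34]], [370, [20, 20, 20]], [372, [19, 19, 20]], [374, [20, 20, 21]], [376, [20, 20, 20]], [378, [19, 19, 21]]]
350 58.755023280018406
353 62.095443203999
356 65.45860012484974
359 68.84542441563286
362 72.25686935249809
365 75.69391227954466
368 79.15755582629518
371 82.6488291811572
374 86.16878942447255
```

The two views agree to about 3 mm: press point about (513,-112), stop about 50 mm ahead of the nose, axis direction (0.145, 0.989). I'm moving over it and down.

```bash
python3 -m handwheel '[[[0.013,-0.027,0],[0,0,0]],[[0.013,-0.027,0],[0,0,0]],[[0,0,-0.04],[0,0,0]],[[0,0,-0.04],[0,0,0]],[[0,0,-0.025],[0,0,0]]]'
python3 -m handwheel '[[[0,0,0],[0,0,0]],[[0,0,0],[0,0,0]],[[0,0,0],[0,0,0]]]'
python3 - <<'E'
from h import *
cv2.imwrite('pics/w2.png',manip.read_camera('wrist'))
im=manip.read_camera('top');cv2.imwrite('pics/t2.png',cv2.resize(im[150:260,170:330],None,fx=5,fy=5,interpolation=cv2.INTER_CUBIC))
E
```

```text
time_s: 2.95
position: [513.3, -112.2, 50.9]
ee_rot: [-0.0, 0.075, 0.997, 0.0]
ft_force: [-0.0, 0.2, -0.1]
grip_width: 0.5
gripper_force: 0.0
time_s: 3.32
position: [514.7, -113.5, 53.1]
ee_rot: [0.001, 0.076, 0.997, -0.001]
ft_force: [-0.2, -0.0, 0.3]
grip_width: 0.1
gripper_force: 0.0
```

View pics/w2.png

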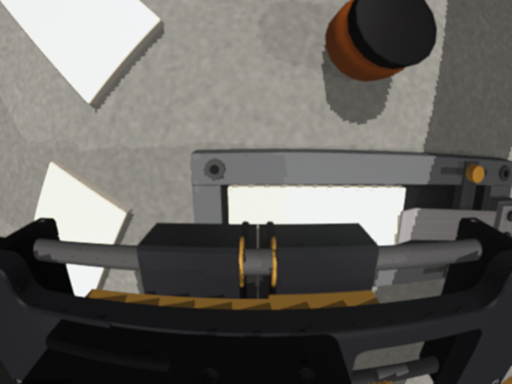

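The wrist view shows the glass from col 227 to 405, the tool at col 258 (about 20 mm from the rear end) and the leaf lip at col 400, well clear. I'm lowering until contact.

```bash
python3 -m handwheel '[[[0,0,-0.01],[0,0,0]],[[0,0,-0.006],[0,0,0]],[[0,0,0],[0,0,0]],[[0,0,0],[0,0,0]]]'
python3 -m handwheel '[[[0,0,-0.001],[0,0,0]],[[0,0,-0.001],[0,0,0]],[[0,0,0],[0,0,0]]]'
```

```text
time_s: 3.92
position: [513.6, -113.4, 35.4]
ee_rot: [-0.0, 0.076, 0.997, 0.0]
ft_force: [-1.4, 0.2, 2.9]
grip_width: 0.3
gripper_force: 1.8
time_s: 4.3
position: [513.6, -113.4, 35.3]
ee_rot: [0.0, 0.076, 0.997, -0.0]
ft_force: [-3.6, 0.6, 19.1]
grip_width: 0.3
gripper_force: 9.5
```

```bash
python3 -m handwheel '[[[0,0,0.0004],[0,0,0]],[[0.0004,0.003,0],[0,0,0]],[[0.0006,0.004,0],[0,0,0]],[[0,0,0],[0,0,0]]]'
```

```text
time_s: 4.8
position: [516.2, -108.2, 35.4]
ee_rot: [0.002, 0.075, 0.997, -0.002]
ft_force: [-1.1, -3.7, 13.1]
grip_width: 0.8
gripper_force: 6.4
```

```bash
python3 -m handwheel '[[[0.0006,0.004,-0.0002],[0,0,0]],[[0.0006,0.004,0],[0,0,0]],[[0.0006,0.004,0],[0,0,0]],[[0,0,0],[0,0,0]]]'
python3 - <<'E'
from h import *
cv2.imwrite('pics/w3.png',manip.read_camera('wrist'))
E
```

```text
time_s: 5.3
position: [517.9, -96.6, 35.3]
ee_rot: [0.002, 0.075, 0.997, -0.002]
ft_force: [-3.9, -5.9, 14.7]
grip_width: 0.4
gripper_force: 7.2
```

View pics/w3.png

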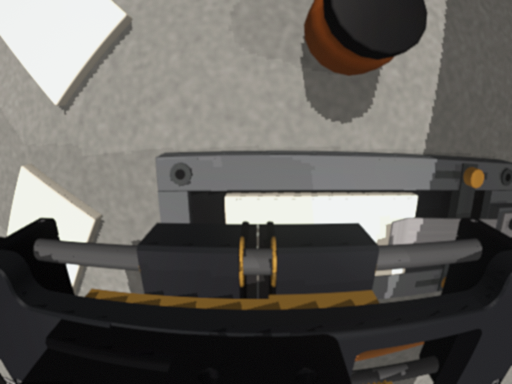

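The glass has moved with the fingers, now at cols 225–417 with its front end under the leaf at (392,225). I'll go on, easing the sideways force.

```bash
python3 -m handwheel '[[[0,0.004,0],[0,0,0]],[[0.0002,0.004,0],[0,0,0]],[[0.0004,0.004,0],[0,0,0]],[[0,0,0],[0,0,0]]]'; python3 -m handwheel '[[[0.0005,0.004,0],[0,0,0]],[[0.0006,0.004,0],[0,0,0]],[[0,0,0],[0,0,0]]]'
```

```text
time_s: 5.85
position: [519.5, -84.6, 35.4]
ee_rot: [0.003, 0.075, 0.997, -0.002]
ft_force: [-0.5, -5.6, 13.2]
grip_width: 0.1
gripper_force: 6.5
time_s: 6.22
position: [520.7, -76.6, 35.4]
ee_rot: [0.003, 0.075, 0.997, -0.002]
ft_force: [-1.2, -4.7, 12.4]
grip_width: 0.6
gripper_force: 6.5
```

```bash
python3 -m handwheel '[[[0.0005,0.004,-0.0003],[0,0,0]],[[0.0005,0.003,0],[0,0,0]],[[0,0,0],[0,0,0]]]'; python3 -m handwheel '[[[0.0002,0.0015,0],[0,0,0]],[[0,0,0],[0,0,0]]]';  python3 - <<'E'
from h import *
cv2.imwrite('pics/w4.png',manip.read_camera('wrist'))
E
```

```text
time_s: 6.6
position: [521.7, -69.9, 35.3]
ee_rot: [0.003, 0.075, 0.997, -0.002]
ft_force: [-1.4, -5.9, 16.2]
grip_width: 0.4
gripper_force: 7.6
time_s: 6.85
position: [521.9, -68.7, 35.4]
ee_rot: [0.003, 0.075, 0.997, -0.002]
ft_force: [-1.5, -8.1, 14.9]
grip_width: 0.9
gripper_force: 7.6
```

View pics/w4.png

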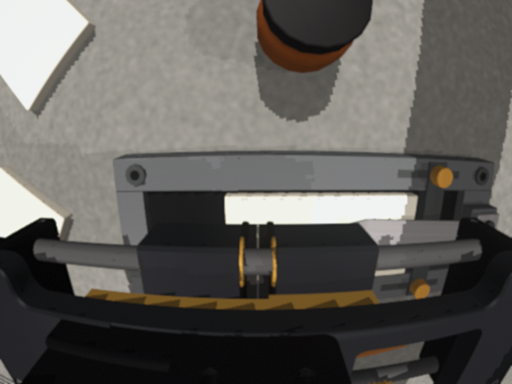

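The glass now spans cols 225–415, with the stop bar starting at about col 417 and the screws at (441,177) and (421,289). The gap looks nearly closed, so I'll check the pixel profile while pushing on slightly.

```bash
python3 -m handwheel '[[[0.0002,0.0015,0],[0,0,0]],[[0,0,0],[0,0,0]]]';  python3 - <<'E'
from h import *
b=manip.read_camera('wrist');a=cv2.imread('pics/w4.png')
for n,im in(('a',a),('b',b)):
  g=im.mean(2)
  for r in(202,212): print(n,r,[int(v) for v in g[r,406:440]])
  print([int(v) for v in g[205,218:232]])
E
```

```text
time_s: 7.15
position: [522.1, -67.2, 35.4]
ee_rot: [0.003, 0.075, 0.997, -0.002]
ft_force: [-1.9, -7.1, 15.9]
grip_width: 0.7
gripper_force: 7.5
a 202 [236, 203, 177, 175, 176, 176, 176, 177, 178, 173, 148, 88, 40, 33, 35, 35, 35, 35, 38, 45, 51, 52, 52, 54, 52, 52, 53, 51, 50, 51, 50, 50, 51, 50]
a 212 [175, 176, 176, 177, 176, 176, 177, 178, 165, 118, 60, 34, 36, 37, 38, 35, 35, 40, 48, 54, 53, 52, 54, 53, 51, 52, 52, 50, 51, 50, 50, 50, 51, 49]
[31, 32, 31, 31, 27, 44, 133, 220, 241, 240, 239, 239, 239, 239]
b 202 [186, 176, 176, 176, 176, 177, 176, 176, 178, 173, 149, 90, 42, 34, 35, 35, 37, 44, 51, 54, 53, 52, 52, 52, 51, 51, 51, 50, 51, 50, 50, 51, 52, 50]
b 212 [176, 176, 177, 176, 177, 177, 177, 178, 166, 120, 63, 36, 36, 37, 37, 40, 48, 52, 53, 54, 53, 53, 53, 52, 51, 50, 51, 51, 50, 51, 52, 51, 44, 31]
[31, 32, 32, 31, 28, 44, 134, 222, 241, 240, 239, 239, 239, 239]
```

The glass is still moving with the fingers. The gap is about 6 px, or roughly 3–4 mm. I'll continue in small steps.

```bash
python3 -m handwheel '[[[0.0002,0.0015,0],[0,0,0]],[[0,0,0],[0,0,0]]]'; python3 -m handwheel '[[[0.0001,0.001,0],[0,0,0]],[[0,0,0],[0,0,0]]]'; python3 -m handwheel '[[[0.0001,0.001,0],[0,0,0]],[[0,0,0],[0,0,0]]]';  python3 - <<'E'
from h import *
b=manip.read_camera('wrist')
for n,im in(('b',b),):
  g=im.mean(2)
  for r in(202,212): print(n,r,[int(v) for v in g[r,406:440]])
  print([int(v) for v in g[205,218:232]])
E
```

```text
time_s: 7.45
position: [522.4, -65.7, 35.4]
ee_rot: [0.003, 0.075, 0.997, -0.002]
ft_force: [-2.8, -7.0, 14.3]
grip_width: 0.6
gripper_force: 7.5
time_s: 7.7
position: [522.5, -64.8, 35.4]
ee_rot: [0.003, 0.075, 0.997, -0.002]
ft_force: [-2.0, -7.9, 15.4]
grip_width: 0.3
gripper_force: 7.5
time_s: 7.95
position: [522.6, -63.8, 35.4]
ee_rot: [0.003, 0.075, 0.997, -0.002]
ft_force: [-2.0, -8.2, 14.3]
grip_width: 0.4
gripper_force: 7.5
b 202 [177, 178, 177, 177, 177, 178, 177, 178, 179, 176, 150, 90, 44, 45, 52, 54, 54, 53, 53, 52, 53, 52, 51, 50, 50, 50, 51, 51, 51, 50, 42, 29, 21, 21]
b 212 [178, 178, 177, 177, 177, 176, 178, 178, 165, 117, 58, 41, 50, 54, 53, 54, 53, 54, 53, 52, 52, 52, 51, 52, 50, 52, 52, 53, 45, 31, 21, 22, 21, 22]
[32, 33, 33, 31, 29, 44, 134, 222, 241, 240, 239, 239, 239, 239]
```

```bash
python3 -m handwheel '[[[0.0001,0.0008,0],[0,0,0]],[[0,0,0],[0,0,0]]]'; python3 -m handwheel '[[[0.0001,0.0007,0],[0,0,0]],[[0,0,0],[0,0,0]]]';  python3 - <<'E'
from h import *
b=manip.read_camera('wrist')
for n,im in(('b',b),):
  g=im.mean(2)
  for r in(202,212): print(n,r,[int(v) for v in g[r,406:440]])
  print([int(v) for v in g[205,218:232]])
E
```

```text
time_s: 8.25
position: [522.7, -63.3, 35.4]
ee_rot: [0.003, 0.075, 0.997, -0.002]
ft_force: [-2.4, -8.3, 15.6]
grip_width: 0.6
gripper_force: 7.4
time_s: 8.5
position: [522.7, -63.3, 35.4]
ee_rot: [0.003, 0.075, 0.997, -0.003]
ft_force: [-2.4, -11.7, 15.3]
grip_width: 0.5
gripper_force: 7.4
b 202 [177, 178, 178, 177, 177, 177, 177, 177, 177, 175, 152, 94, 49, 49, 52, 54, 53, 53, 54, 52, 52, 52, 51, 51, 51, 50, 51, 52, 53, 46, 34, 24, 21, 22]
b 212 [177, 177, 177, 177, 177, 177, 178, 179, 166, 118, 63, 47, 52, 54, 54, 54, 53, 53, 52, 53, 51, 52, 52, 51, 51, 52, 52, 50, 40, 27, 23, 21, 22, 22]
[31, 32, 33, 31, 27, 46, 135, 223, 242, 240, 239, 239, 239, 239]
```

The position has stalled at y = -63.3, the push has risen to 11.7 N and the gap has closed, so the glass is butted. I'm lifting straight off.

```bash
python3 -m handwheel '[[[0,0,0.001],[0,0,0]],[[0,0,0.001],[0,0,0]],[[0,0,0.005],[0,0,0]],[[0,0,0.02],[0,0,0]],[[0,0,0.03],[0,0,0]]]'; python3 -m handwheel '[[[-0.02,-0.04,0.05],[0,0,0]],[[-0.02,-0.04,0.05],[0,0,0]],[[0,0,0],[0,0,0]],[[0,0,0],[0,0,0]],[[0,0,0],[0,0,0]]]'
python3 - <<'E'
from h import *
cv2.imwrite('pics/w5.png',manip.read_camera('wrist')[120:320,100:500].repeat(2,0).repeat(2,1))
E
```

```text
time_s: 9.18
position: [518.7, -58.5, 89.8]
ee_rot: [-0.002, 0.076, 0.997, 0.001]
ft_force: [-0.5, -0.5, 0.2]
grip_width: 0.7
gripper_force: 0.0
time_s: 9.8
position: [482.1, -132.4, 182.1]
ee_rot: [-0.002, 0.075, 0.997, 0.001]
ft_force: [-0.1, -0.5, 0.3]
grip_width: 0.7
gripper_force: 0.0
```

View pics/w5.png

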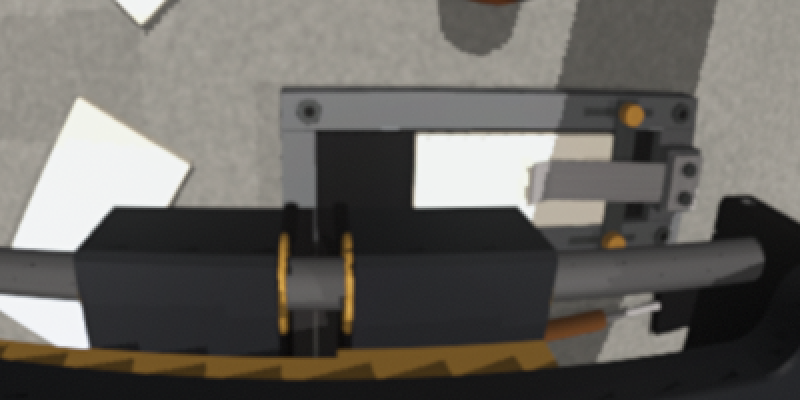

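The view shows the glass from crop (413,170) to (613,165), its front end against the stop bar with no gap, and the leaf lying on it from (530,185). The gripper is clear, so I'm handing in.

```bash
python3 -c "from bench import manip; print(manip.hand_in())"
```

```text
the job is handed in; nothing more can be done
None
```

The smallest blank was slid under the leaf spring at 12–16 N until it butted against the length stop, then released; the last picture shows no gap at the stop and the leaf on the glass, and I handed the job in at about 10 s, with no verdict returned.

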